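# Tip the pool balls into the ball crate

## Task

Put the pool balls away: first slide the open crate up against the front of the tipping stand, centred and square under the tray's lip, then tip the tray with its hoop so that its four balls roll into the crate, and let the tray back down slowly without letting it slam. Also put the stray ball from its little wooden rest into the crate, lowering it in rather than dropping it from high; the crate must be left at the stand with all five balls in it, and the mug, the can and the cube of chalk must not be knocked about.

Things in the scene. Friction and masses are not known exactly. Their poses are not given: they have to be found in the camera images.
- stand: dark wooden stand fixed to the table. Its flat front board (200 mm wide, 85 mm high, face at its y = 0) looks along its own -y, the side the tray pours to. Origin on the table in the middle of the foot of that front face; z up. Two posts 135 mm high flank the tray at its x = +-87 mm, y from 0 to 45 mm.
- tray (a joint): angle of the wooden ball tray on the stand, rad: 0 = at rest, back down (its floor then leans back 0.05); grows to a stop at 0.9 as its rear end rises and it tips forward over its lip. Light, free-swinging hinge: it falls back by its own weight when let go, empty or full. A 5 mm sill across the floor at the hinge keeps the balls in; tip well over (0.75) to empty it.
- tray_hinge (a point): middle of the tray's hinge axis (along the stand's x), 115 mm above the table over the stand's front face; fixed. The tray (350 g) is inside 128 mm wide, walls 50 mm high, open in front, reaching from 185 mm behind the hinge to a lip 35 mm in front of it. The lip passes above the crate's wall at every angle.
- tray_bar (a point): middle of the level steel cross bar (12 mm round, 124 mm clear between its two uprights, along the stand's x) of the hoop that stands over the tray; turns with the tray. At rest it is 66 mm behind and 112 mm above the hinge, 109 mm clear above the tray floor, so 50 mm above the balls. Pushed from behind towards the stand's -y (about 10 N) it tips the tray.
- crate: open plywood crate, loose, 850 g, outside 210 mm (its x) x 200 mm (its y) x 70 mm high, walls and floor 10 mm thick. Origin in the middle of its underside, z up. It starts some centimetres in front of the stand with its +y wall towards the stand.
- crate_near (a point): middle of the top edge, outer face, of the crate wall next to the stand
- crate_far (a point): middle of the top of the crate's other y wall (10 mm thick), away from the stand
- cup: loose square wooden ball rest that the stray ball sits in, 68 mm across, square hole 40 mm, 12 mm high; origin at the centre of its underside
- stray_center (a point): centre of the stray ball: yellow pool ball, 57 mm across, 165 g, sitting alone in the wooden ball rest on the table, its centre about 33 mm above the table
- ball0_center (a point): centre of one of the four pool balls lying in the tray, 57 mm across, 165 g
- ball1_center (a point): centre of one of the four pool balls lying in the tray, 57 mm across, 165 g
- ball2_center (a point): centre of one of the four pool balls lying in the tray, 57 mm across, 165 g
- ball3_center (a point): centre of one of the four pool balls lying in the tray, 57 mm across, 165 g
- mug: bystander: white mug, 80 mm across, 90 mm high, one handle; origin at its underside's centre
- can: bystander: plain metal drinks can, 66 mm across, 115 mm high; origin at its underside's centre
- chalk: bystander: cube of cue chalk, 24 mm; origin at its underside's centre
- stray: the stray ball itself (its axes turn as it rolls: use stray_center)
Not all that is in view belongs to the job. There is more than one size of the part that bears ball2_center; the job needs the smaller. Of the things shaped like the part that bears ball3_center, the green one is meant.

How it is judged:
By the outcome, as a careful person would: the job done as asked, in the order asked, and still so for the second after the job is handed in, with the robot touching nothing.
It also fails if it takes over 72 s, if anything falls off the work surface, if the arm or the gripper's body presses on something with over 40 N, if the wrist force passes 120 N, or if a joint passes its speed limit or range.

## Robot

A 6-joint arm with a two-finger parallel gripper is mounted at the origin on the work surface. World frame = base frame: x ahead of the robot, y to its left, z up, the work surface at z = 0. Lengths are in mm, angles in rad, forces in N, time in s.
With the tool pointing down it reaches from about 275 to 750 mm from the base axis. Payload 10.2 kg.
Tool frame: the origin (TCP) lies at the very end of the fingers, on their centre line; the grasp point (between the pads) lies 19 mm behind it; z points along the fingers, y is the line along which they close (so a half turn about z gives the same grasp; the last joint's range is limited). The gripper opens to 85 mm and grips with 20 to 120 N. Pads are 22 mm wide; open, the fingers measure 114 mm over their backs; the gripper's body (76 mm by 85 mm) begins 54 mm behind the grasp point. The pads swing forward as they close: fully open they stand 13 mm farther back than shut.
Start: joints at [-1.39, 0.313, 1.498, -0, 1.331, -0.223], TCP at [206.269, -482.788, 231.294] pointing down, gripper open.
Joint ranges: [-2.94, 2.94], [-0.97, 2.17], [0.19, 2.56], [-1.23, 4.37], [0.02, 3.11], [-2.88, 2.88]. Speed limits (rad/s): [2.39, 2.39, 3.01, 3.14, 3.14, 3.14].

## Interface

Orientations are given as a unit quaternion [w, x, y, z].
In Python, from cell import env, solver, eyes, sign_off gives the robot as it stands. Calls block until the motion is done:
- env.goto(position, orientation): joint-space move of the TCP to a pose.
- env.move_linear(position, v=150, attitude=None, f_stop=None): straight line of the TCP; attitude=None keeps the orientation; v is the mean speed in mm/s. With f_stop (N) it stops when the force on the tool has changed by that much, and returns True; else False.
- env.goto_joints(angles): joint-space move.
- env.command_gripper(opening, grip_force=None): finger opening in mm; grip_force is the grip in N (None keeps the last); returns when the fingers have stopped.
- env.hold(seconds).
- solver.solve_ik(position, orientation): joint angles nearest the present ones, or None.
- eyes.get_image(name): name is "scene" or "top" or "wrist"; returns (picture, depth): 384x512x3 uint8, red, green, blue; 384x512 float32, mm along the optical axis (not along the pixel's ray), 0 where there is no reading.
- eyes.get_calibration(name): a dict with "fovy" (degrees; the focal length in pixels is half the picture's height over the tangent of half this angle, whatever the lens; pixels are square), "cx", "cy" (the principal point, pixels), "eye" and "orientation" of the camera in the world; the wrist camera has in their place "hand_eye" (4x4, takes a point from camera to tool coordinates, whose origin is the TCP and whose axes are the flange's). Camera axes: x right, y down, z forward; pixel columns grow to the right and rows downward; lengths in mm; the calibration is good to about 2 mm. A picture is of the moment at which its call begins: read the wrist's pose just before it. get_calibration takes no time and is no camera call.
A pose or a line that the arm cannot do raises env.MotionError and nothing moves.
- sign_off(): hands the job in; it is judged then, once.
Readings, each from a call of its own:
- env.get_time(): time.
- env.get_qpos(): joint angles.
- env.get_joint_vel(): joint speeds.
- env.get_joint_efforts(): joint torques, N m.
- env.get_eef_pos(): TCP position.
- env.get_orientation(): TCP orientation.
- env.get_ft_force(): force on the tool from outside, world axes, zero at the start.
- env.get_moment(): the same for the moment, N m.
- env.get_opening(): finger opening in mm.
- env.get_gripper_force(): force on a finger pad.
Only numpy, scipy, OpenCV 4.12 (cv2) and the standard library are available. Lean on these libraries where they do the work, as an engineer would, in place of code of your own. Each camera call takes 0.05 s, during which the arm holds its last target. There are 200 camera calls.

## Working session

There is one attempt and no reset: what is moved stays moved. The work goes in short steps, each a Python script; the robot and the scene stay as the last script left them, time stands still between calls to the robot, and variables do not carry over. Pictures are saved under pics/ and viewed, at most 11 in all, crops included, and the job is handed in when it is done.

```bash
ls; mkdir -p pics
cat > h.py <<'E'
from cell import env, solver, eyes, sign_off
import numpy as np, cv2
from scipy.spatial.transform import Rotation as R
def rot(q): return R.from_quat([q[1],q[2],q[3],q[0]])
def quat(r):
    a=r.as_quat(); return [a[3],a[0],a[1],a[2]]
def cam(name):
    c=eyes.get_calibration(name)
    if name=="wrist":
        H=np.array(c["hand_eye"]); p=np.array(env.get_eef_pos()); Rm=rot(env.get_orientation()).as_matrix()
        M=Rm@H[:3,:3]; e=Rm@H[:3,3]+p
    else:
        o=np.array(c["orientation"]); M=o if o.shape==(3,3) else rot(o).as_matrix(); e=np.array(c["eye"])
    f=192/np.tan(np.radians(c["fovy"])/2)
    return dict(M=M,e=e,f=f,cx=c["cx"],cy=c["cy"])
def shot(name):
    c=cam(name); im,d=eyes.get_image(name); return im,d,c
def cloud(d,c):
    v,u=np.mgrid[:384,:512]; P=np.stack([(u-c["cx"])/c["f"]*d,(v-c["cy"])/c["f"]*d,d],-1)
    return P@c["M"].T+c["e"]
def ray(u,v,c,z):
    r=c["M"]@np.array([(u-c["cx"])/c["f"],(v-c["cy"])/c["f"],1]); return c["e"]+r*(z-c["e"][2])/r[2]
def proj(p,c):
    q=c["M"].T@(np.array(p)-c["e"]); return q[0]/q[2]*c["f"]+c["cx"],q[1]/q[2]*c["f"]+c["cy"]
def down(yaw):  # tool z down, tool y at angle yaw+... : tool x along yaw
    return quat(R.from_euler('z',yaw)*R.from_euler('x',np.pi))
E
python3 - <<'E'
from h import *
ims=[]
for n in ("scene","top"):
    im,d,c=shot(n); np.savez(f"pics/{n}0.npz",im=im,d=d); print(n,eyes.get_calibration(n)); cv2.imwrite(f"pics/{n}0.png",im[...,::-1])
    print((d>0).mean())
print(eyes.get_calibration("wrist"),env.get_orientation(),env.get_time())
E
```

```text
pics
scene {'fovy': 55.91291080915944, 'cx': 251.22509163109027, 'cy': 189.74821189279098, 'eye': array([937.27191385, 612.94705971, 657.41834636]), 'orientation': array([-0.13568782,  0.24495347,  0.84719441, -0.45149557])}
0.9945424397786459
top {'fovy': 53.61223454524444, 'cx': 259.2419256569683, 'cy': 191.2835888189885, 'eye': array([ 453.40680254,  -58.03336984, 1356.80512651]), 'orientation': array([-0.0287445 ,  0.71029707, -0.70325704,  0.0090197 ])}
0.9959920247395834
{'fovy': 66.8295647262276, 'cx': 253.13719390079356, 'cy': 199.22320939461304, 'hand_eye': array([[-5.57975533e-05, -9.50664310e-01, -3.10221480e-01,
         8.06743983e+01],
       [ 9.99999994e-01, -8.31964779e-05,  7.50894788e-05,
         1.01702801e+00],
       [-9.71942221e-05, -3.10221474e-01,  9.50664309e-01,
        -1.43730140e+02],
       [ 0.00000000e+00,  0.00000000e+00,  0.00000000e+00,
         1.00000000e+00]])} [-5.65160979e-04  9.79693102e-01  2.00502136e-01  1.01738259e-05] 0.1
```

View pics/scene0.png

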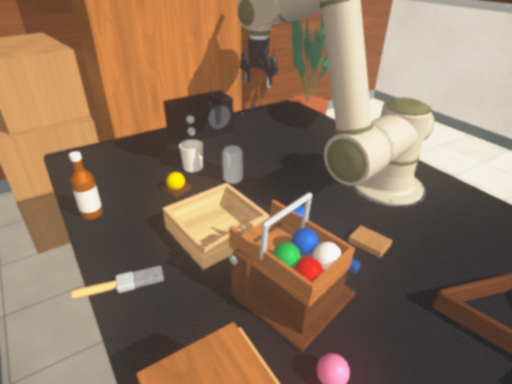

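View pics/top0.png

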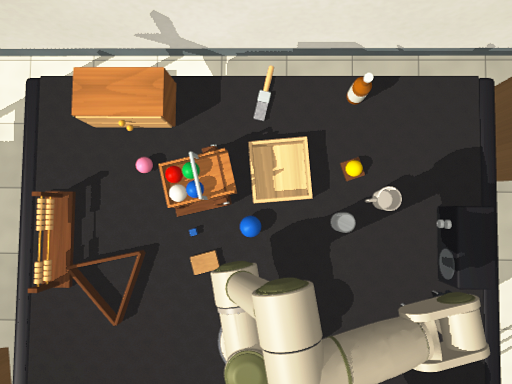

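Top view: the tray with its hoop is at (198,180), its bar running (191,155)-(203,197), and it pours right towards the crate at (280,169). The stray yellow ball in its rest is at (353,168). 

Things that could be mistaken for each other:
- **Balls:** pink (144,165) and big blue (250,227) are lookalikes. The four in the tray are red (173,175), green (190,170), white (178,192) and blue (194,188).
- **Chalk:** the small blue cube at (193,232).
- **Bystanders:** mug (388,198) and can (343,222).

The stray is the yellow ball, sitting in the wooden rest.

```bash
cat > meas.py <<'E'
from h import *
def rimfit(P,zlo,zhi,box):
    m=(P[...,2]>zlo)&(P[...,2]<zhi)&(P[...,0]>box[0])&(P[...,0]<box[1])&(P[...,1]>box[2])&(P[...,1]<box[3])
    return m,P[m]
E
python3 - <<'E'
from meas import *
for n in ("top","scene"):
    z=np.load(f"pics/{n}0.npz"); im,d=z["im"],z["d"]; c=cam(n); P=cloud(d,c); P[d==0]=np.nan
    print(n,"table z",np.nanmedian(P[(P[...,2]<15)&(P[...,2]>-15)][:,2]))
    m,q=rimfit(P,63,78,(380,680,-250,-20))
    r=cv2.minAreaRect(q[:,:2].astype(np.float32)); print("crate",len(q),r,q[:,2].mean(), cv2.boxPoints(r).round().tolist())
    m,q=rimfit(P,218,245,(380,680,0,300))
    r=cv2.minAreaRect(q[:,:2].astype(np.float32)); print("bar",len(q),r,np.percentile(q[:,2],[5,50,95]))
    m,q=rimfit(P,120,190,(380,680,-30,300))
    r=cv2.minAreaRect(q[:,:2].astype(np.float32)); print("tray",len(q),r,cv2.boxPoints(r).round().tolist())
    hsv=cv2.cvtColor(im,cv2.COLOR_RGB2HSV)
    y=(abs(hsv[...,0].astype(int)-27)<6)&(hsv[...,1]>170)&(hsv[...,2]>120)&(P[...,1]<-250)&(P[...,1]>-500)&(P[...,2]>15)
    s=P[y]; A=np.c_[2*s,np.ones(len(s))]; 
    x=np.linalg.lstsq(A,(s**2).sum(1),rcond=None)[0]; v,u=np.nonzero(y)
    print("stray",y.sum(),x[:3],np.sqrt(x[3]+x[:3]@x[:3]),ray((u.min()+u.max())/2,(v.min()+v.max())/2,c,33))
    for nm,b,zl in (("mug",(400,560,-560,-430),(60,120)),("can",(360,480,-420,-280),(90,130)),("bball",(360,480,-60,20),(20,90)),("chalk",(330,420,110,200),(10,40)),("block",(230,330,50,200),(10,60))):
        m,q=rimfit(P,*zl,b)
        if len(q): print(nm,len(q),q.min(0).round(),q.max(0).round())
E
```

```text
top table z -0.678819808459366
crate 319 ((519.6016845703125, -128.293701171875), (129.6988067626953, 312.99090576171875), 50.16149139404297) 69.33644405034116 [[358.0, -78.0], [598.0, -278.0], [681.0, -179.0], [441.0, 22.0]]
bar 195 ((559.6956176757812, 165.0985565185547), (145.44065856933594, 12.676599502563477), 13.704943656921387) [226.44481338 230.92471865 234.4399479 ]
tray 1770 ((558.0990600585938, 175.98545837402344), (197.23802185058594, 222.24560546875), 13.46897029876709) [[436.0, 261.0], [488.0, 45.0], [680.0, 91.0], [628.0, 307.0]]
stray 211 [ 608.0207043  -348.33857788   34.23234832] 26.75320141032238 [ 608.13816837 -349.47034085   33.        ]
mug 156 [ 463. -493.   60.] [ 539. -431.   96.]
can 294 [ 390. -337.   92.] [ 452. -280.  120.]
bball 255 [369. -28.  39.] [438.  20.  78.]
chalk 4 [372. 198.  11.] [383. 200.  26.]
block 419 [232. 119.  10.] [314. 200.  27.]
scene table z 0.3590277152957242
crate 435 ((583.2301635742188, -102.91194152832031), (181.28915405273438, 177.54757690429688), 4.431088447570801) 68.82449329310509 [[486.0, -21.0], [500.0, -198.0], [680.0, -184.0], [667.0, -7.0]]
bar 373 ((563.8751220703125, 169.45924377441406), (144.68414306640625, 11.974749565124512), 13.444074630737305) [223.16131592 230.82838637 233.36020493]
tray 5392 ((571.8281860351562, 181.44163513183594), (171.0181884765625, 223.9683380126953), 14.350436210632324) [[461.0, 269.0], [517.0, 52.0], [682.0, 94.0], [627.0, 311.0]]
stray 242 [ 608.79853389 -345.23319238   33.52718571] 26.952637091107608 [ 607.51071773 -348.70485725   33.        ]
mug 197 [ 461. -492.   61.] [ 541. -431.   94.]
can 167 [ 394. -332.   92.] [ 455. -280.  117.]
bball 23 [382.   8.  68.] [419.  19.  74.]
block 504 [233. 120.  10.] [317. 200.  23.]
```

```bash
cat > crate.py <<'E'
from meas import *
def crate(im,d,c,box=(455,760,-290,60)):
    P=cloud(d,c); P[d==0]=np.nan
    hsv=cv2.cvtColor(im,cv2.COLOR_RGB2HSV)
    m,q=rimfit(P,58,80,box)
    m&=(hsv[...,0]<40)
    # drop isolated edges: keep largest component
    n,l,s,_=cv2.connectedComponentsWithStats(m.astype(np.uint8)); k=1+s[1:,4].argmax()
    v,u=np.nonzero(l==k)
    q=np.array([ray(a,b,c,70)[:2] for a,b in zip(u,v)],np.float32)
    r=cv2.minAreaRect(q); return len(q),r,cv2.boxPoints(r).round(1).tolist()
E
python3 - <<'E'
from crate import *
for n in ("top","scene"):
    z=np.load(f"pics/{n}0.npz"); im,d=z["im"],z["d"]; c=cam(n); print(n,crate(im,d,c))
    P=cloud(d,c)
    m=(P[...,2]>221)&(P[...,2]<240)&(P[...,1]>0)&(P[...,0]>380)
    v,u=np.nonzero(m); q=np.array([ray(a,b,c,229)[:2] for a,b in zip(u,v)],np.float32); print(len(q),cv2.minAreaRect(q))
    # tray wall-top/outline rays & stand posts z~135, front board
    cv2.imwrite(f"pics/{n}0b.png",cv2.resize(im[100:270,140:340] if n=="top" else im[130:330,150:370],None,fx=2.6,fy=2.6,interpolation=2)[...,::-1])
E
```

```text
top (732, ((596.58740234375, -91.67959594726562), (210.02479553222656, 199.89344787597656), 5.3279523849487305), [[482.70001220703125, -1.899999976158142], [501.29998779296875, -200.89999389648438], [710.4000244140625, -181.39999389648438], [691.9000244140625, 17.600000381469727]])
194 ((559.4539184570312, 164.95529174804688), (145.40614318847656, 12.555314064025879), 12.985747337341309)
scene (1299, ((599.8794555664062, -83.0447998046875), (216.9155731201172, 213.297119140625), 5.3693132400512695), [[481.8999938964844, 13.0], [501.8999938964844, -199.39999389648438], [717.7999877929688, -179.10000610351562], [697.9000244140625, 33.29999923706055]])
363 ((564.9034423828125, 170.96766662597656), (154.2845458984375, 17.629547119140625), 13.069258689880371)
```

View pics/scene0b.png

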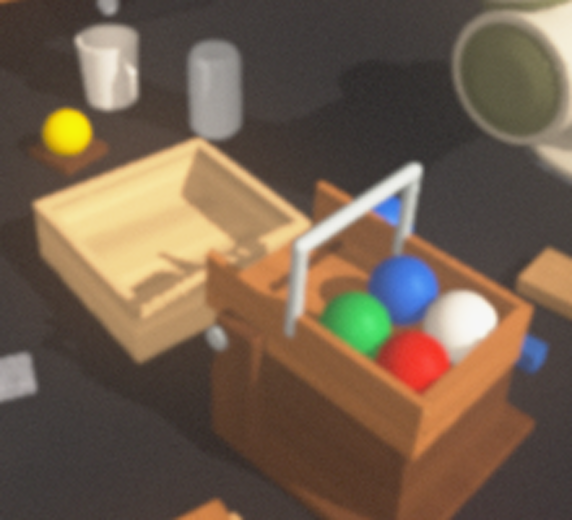

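The crop confirms the choices: yellow ball in its wooden rest beside the mug and can, four balls in the tray, open crate in front of the lip. I'll grip the crate's far wall and slide it.

```bash
cat > s1.py <<'E'
from crate import *
yc=np.radians(5.33); ys=np.radians(13.2)
C0=np.array([596.6,-91.7]); B=np.array([560.,165.5])
ax=lambda a:(np.array([np.cos(a),np.sin(a)]),np.array([-np.sin(a),np.cos(a)]))
xs,yS=ax(ys); hinge=B-66*yS; Ct=hinge-100*yS
g0=C0-95*ax(yc)[1]; gt=Ct-95*yS
E
python3 - <<'E'
from s1 import *
print(hinge,Ct,g0,gt)
env.goto([*g0,150],down(yc)); env.move_linear([*g0,32],v=120)
env.command_gripper(0,60); print(env.get_opening(),env.get_gripper_force(),env.get_ft_force())
w=gt-12*yS
print(env.move_linear([*w,32],v=50,attitude=down(ys),f_stop=30),env.get_eef_pos(),env.get_ft_force())
im,d,c=shot("top"); print(crate(im,d,c,(440,760,-290,100))); np.savez("pics/top1.npz",im=im,d=d); cv2.imwrite("pics/top1.png",im[60:300,100:420,::-1])
print(env.get_time())
E
```

```text
[575.07115743 101.24379241] [597.90624444   3.88590212] [ 605.42473382 -186.28923867] [619.5995771  -88.60409365]
9.527477680516334 59.63381588459015 [-0.09417169  3.23576808  3.06110332]
False [ 622.57766738 -100.81177021   32.18504688] [ 0.49313069 -5.15331385  2.67095138]
(151, ((693.8971557617188, 25.466026306152344), (13.050251960754395, 149.08462524414062), 12.690146446228027), [[671.2000122070312, 96.80000305175781], [703.9000244140625, -48.70000076293945], [716.5999755859375, -45.79999923706055], [683.9000244140625, 99.5999984741211]])
5.6917
```

Run:
```python
from s1 import *
f0=np.array(env.get_ft_force())
t=gt+10*yS
print(env.move_linear([*t,32],v=25,f_stop=14)); p=np.array(env.get_eef_pos()); print(p,np.array(env.get_ft_force())-f0, (p[:2]-gt)@yS,(p[:2]-gt)@xs, env.get_moment())
for n in("top","scene"):
    im,d,c=shot(n); np.savez(f"pics/{n}2.npz",im=im,d=d); cv2.imwrite(f"pics/{n}2.png",cv2.resize(im[110:240,140:340] if n=="top" else im[160:350,140:370],None,fx=3.2,fy=3.2,interpolation=2)[...,::-1])
print(env.get_time())
```

```text
True
[619.88570571 -86.85285545  32.1987928 ] [2.27321374 3.10363873 0.08920786] 1.6396308508941886 0.6784655462087958 [0.07030265 0.31710039 0.14450789]
6.4333
```

View pics/top2.png

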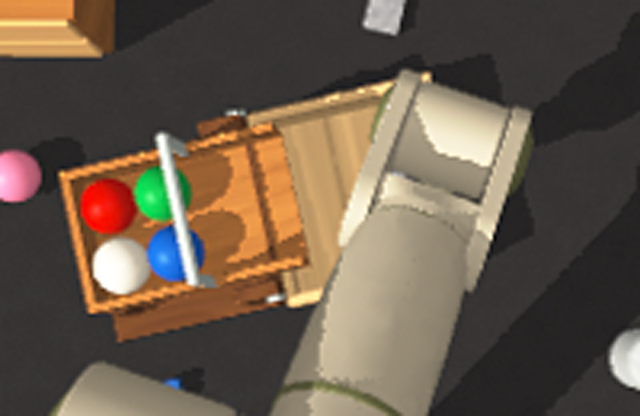

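View pics/scene2.png

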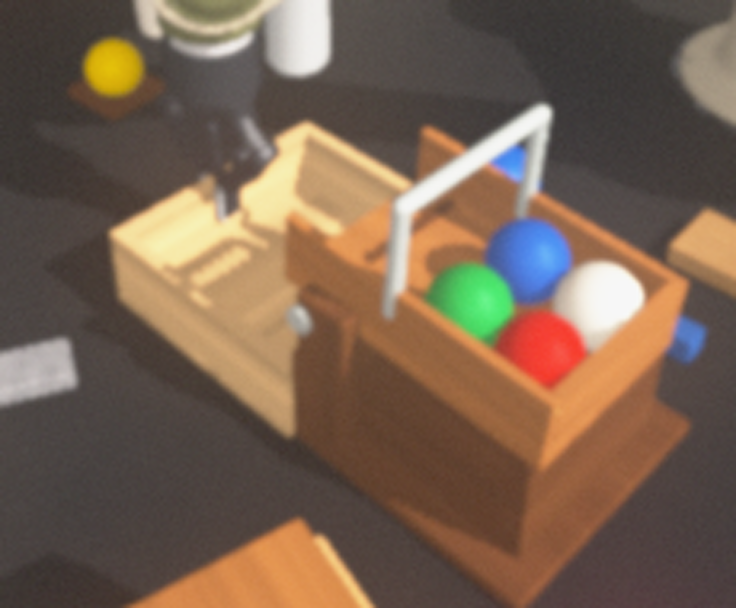

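Both views show the crate against the stand and roughly centred under the lip, with the fingers on the far wall. Next: a firmer nudge, release, move over the hoop bar, and check crate alignment from above.

Run:
```python
from s1 import *
p=np.array(env.get_eef_pos())
print(env.move_linear([*(p[:2]+5*yS),32],v=20,f_stop=18)); p=np.array(env.get_eef_pos()); print(p,env.get_ft_force(),(p[:2]-gt)@yS)
env.command_gripper(40,60)
env.move_linear([*p[:2],290],v=250)
env.goto([*B,290],down(ys))
print(env.get_time(),env.get_qpos())
im,d,c=shot("top"); np.savez("pics/top3.npz",im=im,d=d)
im2,d2,c2=shot("scene"); np.savez("pics/scene3.npz",im=im2,d=d2)
w,dw,cw=shot("wrist"); 
o=np.hstack([cv2.resize(im[110:240,140:340],(400,260)),cv2.resize(im2[160:350,140:370],(314,260))]); cv2.imwrite("pics/c3.png",np.vstack([o,np.hstack([cv2.resize(w,(400,300)),np.zeros((300,314,3),np.uint8)])])[...,::-1])
print(crate(im,d,c,(440,760,-290,25)))
# bar in wrist cam
P=cloud(dw,cw); m=(P[...,2]>222)&(P[...,2]<240)&(abs(P[...,0]-560)<120)&(abs(P[...,1]-165)<60)
v,u=np.nonzero(m); q=np.array([ray(a,b,cw,229)[:2] for a,b in zip(u,v)],np.float32); print(len(q),cv2.minAreaRect(q) if len(q) else 0)
```

```text
True
[619.98276017 -86.92087989  32.22623671] [ 2.12684396 -2.95462764  1.63613664] 1.5512412177698853
9.2667 [ 8.51371057e-02  4.15769461e-01  1.20245098e+00 -4.17934651e-04
  1.52370255e+00  1.42661148e+00]
(399, ((604.4185791015625, -23.429664611816406), (210.240966796875, 143.4722900390625), 13.350539207458496), [[485.6000061035156, 22.100000381469727], [518.7000122070312, -117.5], [723.2999877929688, -69.0], [690.0999755859375, 70.5999984741211]])
2950 ((562.9525146484375, 166.82052612304688), (148.42324829101562, 11.630703926086426), 13.321938514709473)
```

View pics/c3.png

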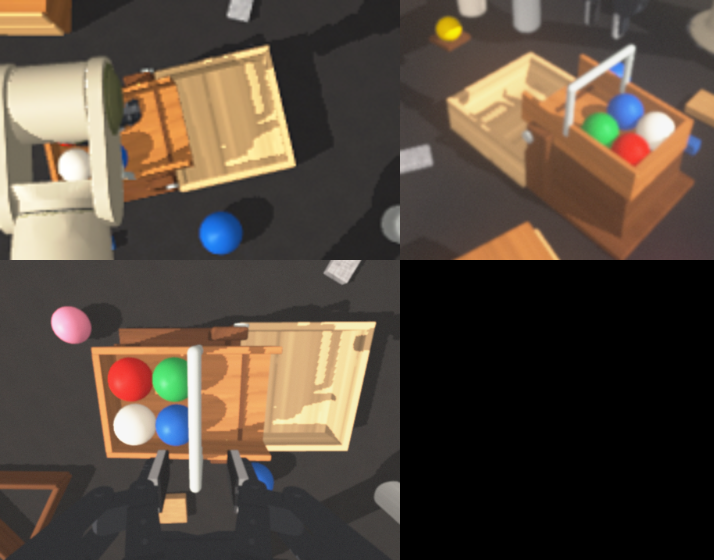

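Run:
```python
from s1 import *
w,dw,cw=shot("wrist"); P=cloud(dw,cw)
a=np.radians(13.33); x,y=ax(a)
hsv=cv2.cvtColor(w,cv2.COLOR_RGB2HSV)
L=P[...,:2]@x; S=P[...,:2]@y
def ext(m,nm,z):
    v,u=np.nonzero(m); q=np.array([ray(i,j,cw,z)[:2] for i,j in zip(u,v)]); l=q@x; s=q@y
    print(nm,len(l),"lat",l.min(),l.max(),(l.min()+l.max())/2,"s",s.min(),s.max(), cv2.minAreaRect(q.astype(np.float32)))
    return l,s
fw=dw>0
m=fw&(abs(P[...,2]-70)<8)&(S<(B@y-75))&(S>B@y-280)&(L>430)&(L<760)&(hsv[...,0]<40)&(abs(L-B@x)<130)
l,s=ext(m,"crate",70)
# side faces by slices along s
for s0 in np.arange(s.min()+20,s.max()-20,25):
    k=abs(s-s0)<8; print(round(s0),l[k].min().round(1),l[k].max().round(1),((l[k].min()+l[k].max())/2).round(1))
m=fw&(abs(P[...,2]-230)<9)&(abs(L-B@x)<120)&(abs(S-B@y)<40); ext(m,"bar",229)
# posts, z 135
m=fw&(abs(P[...,2]-135)<5)&(abs(L-B@x)<110)&(abs(L-B@x)>78)&(abs(S-B@y+45)<50); ext(m,"posts",135)
```

```text
crate 4403 lat 479.67238947704686 690.3855912517935 585.0289903644202 s -234.49601237116624 -43.65205410036479 ((601.2752685546875, -0.38579559326171875), (210.6724853515625, 190.87535095214844), 13.283462524414062)
-214 480.7 689.8 585.3
-189 480.8 689.9 585.4
-164 481.0 690.0 585.5
-139 481.1 690.1 585.6
-114 479.7 690.2 584.9
-89 479.7 690.3 585.0
-64 680.6 690.4 685.5
bar 2920 lat 511.99653326402085 660.4497203307766 586.2231267973987 s 26.801723545784043 38.33937159217705 ((562.91845703125, 166.85841369628906), (148.45303344726562, 11.537363052368164), 13.324743270874023)
posts 878 lat 492.46433488611194 680.6043166773691 586.5343257817406 s -32.95628950105684 11.234788699448403 ((573.1084594726562, 125.03144836425781), (188.04205322265625, 44.199012756347656), 13.088851928710938)
```

Seen close up, the crate sits within about 1 mm of centre and 0.2° of square. Now I'll capture the bar loosely and tip.

```bash
cat > tip.py <<'E'
from s1 import *
Bw=np.array([562.5,166.6]); a=np.radians(13.3); xt,yt=ax(a); q0=down(a)
H=Bw-66*yt; ph0=np.arctan2(112,66); r=np.hypot(66,112)
def pt(th,dz=-24):
    f=ph0+th; xy=H+r*np.cos(f)*yt; return [*xy,115+r*np.sin(f)+dz]
E
python3 - <<'E'
from tip import *
print([solver.solve_ik(pt(t),q0) is not None for t in (0,.4,.88)])
env.goto([*Bw,285],q0); env.move_linear(pt(0),v=100)
env.command_gripper(15,20); print("closed",env.get_opening(),env.get_gripper_force(),env.get_ft_force())
for t in (.15,.3,.45,.6,.7,.78,.84):
    hit=env.move_linear(pt(t),v=45,f_stop=60); print(t,hit,np.round(env.get_ft_force(),1),round(env.get_time(),2))
    if hit: break
env.hold(0.8)
im,d,c=shot("scene"); w,dw,cw=shot("wrist"); np.savez("pics/tip.npz",im=im,d=d,w=w,dw=dw)
cv2.imwrite("pics/tip.png",np.hstack([cv2.resize(im[140:350,130:370],(400,350)),cv2.resize(w,(400,350))])[...,::-1])
print(env.get_time())
E
```

```text
[True, True, True]
closed 14.706654562667945 0.0 [-0.19505242 -0.4103359  -0.31382656]
0.15 False [-1.5  7.7  1.6] 11.63
0.3 False [0.2 2.5 1.9] 12.22
0.45 False [-0.7  1.7  0.6] 12.8
0.6 False [0.9 1.7 0.5] 13.38
0.7 False [-0.5  1.2  0.5] 13.82
0.78 False [0.3 1.5 0.5] 14.21
0.84 False [-0.2  1.7 -0.3] 14.53
15.4333
```

View pics/tip.png

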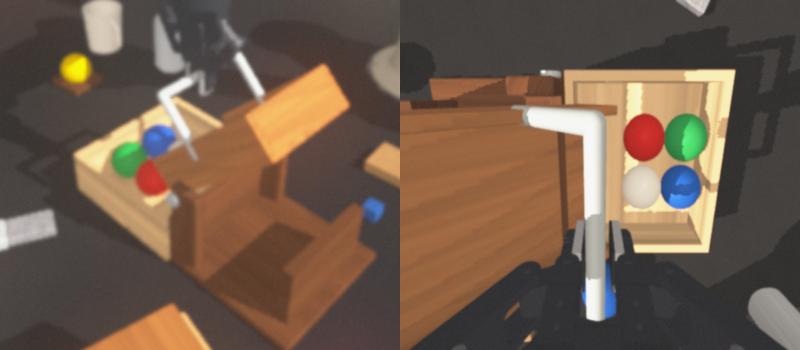

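All four balls are in the crate (wrist view: red, green, white and blue around (665,160)), and the tray is held tipped. Lowering it slowly.

Run:
```python
from tip import *
for t in (.7,.5,.3,.15,.05): env.move_linear(pt(t),v=40)
env.move_linear(pt(-.005),v=8); print(env.get_ft_force(),env.get_eef_pos())
im,d,c=shot("scene")
env.command_gripper(40,60); env.hold(.2)
im2,d2,c2=shot("scene"); print("diff",np.abs(im.astype(int)-im2).mean())
p=pt(0); env.move_linear([p[0],p[1],300],v=200); print(env.get_time())
im,d,c=shot("scene"); w,dw,cw=shot("wrist"); top,dt,ct=shot("top"); np.savez("pics/low.npz",im=im,d=d,w=w,dw=dw,top=top,dt=dt)
cv2.imwrite("pics/low.png",np.hstack([cv2.resize(im[140:350,130:370],(400,350)),cv2.resize(w,(400,350))])[...,::-1])
P=cloud(dw,cw); x,y=ax(a); L=P[...,:2]@x; S=P[...,:2]@y; h=cv2.cvtColor(w,cv2.COLOR_RGB2HSV)[...,0]
m=(dw>0)&(abs(P[...,2]-70)<6)&(S<-60)&(S>-260)&(abs(L-586)<130)&(h<40)
v,u=np.nonzero(m); q=np.array([ray(i,j,cw,70)[:2] for i,j in zip(u,v)],np.float32); print("crate",cv2.minAreaRect(q),(q@y).min(),(q@x).min(),(q@x).max())
m=(dw>0)&(abs(P[...,2]-230)<9)&(abs(L-586)<120)&(abs(S-33)<40); v,u=np.nonzero(m); q=np.array([ray(i,j,cw,229)[:2] for i,j in zip(u,v)],np.float32); print("bar",cv2.minAreaRect(q))
```

```text
[-0.55051096  0.19101349  1.18576239] [562.44847203 167.02015721 202.77165714]
diff 1.5823008219401042
21.0917
crate ((603.2440185546875, -9.227439880371094), (209.05674743652344, 174.3292999267578), 13.309139251708984) -234.9269449381385 480.4050939825309 689.4562236976477
bar ((563.038818359375, 166.61981201171875), (147.65328979492188, 11.916055679321289), 13.398076057434082)
```

View pics/low.png

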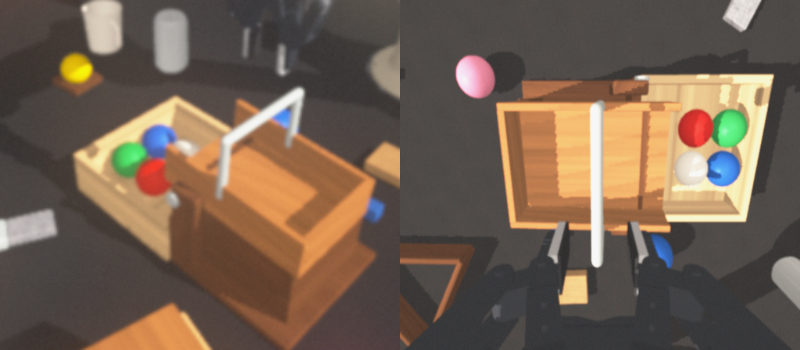

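The tray is down at rest, the crate hasn't moved, and the four balls lie against its far wall. Measuring them to choose a spot for the stray.

```bash
cat > balls.py <<'E'
from tip import *
x,y=xt,yt; Cl=H@x; Cs=H@y
def balls(w,dw,cw,names=("red","green","blue","white","yellow")):
    P=cloud(dw,cw); L=P[...,:2]@x-Cl; S=P[...,:2]@y-Cs; out={}
    hsv=cv2.cvtColor(w,cv2.COLOR_RGB2HSV).astype(int); h,s=hsv[...,0],hsv[...,1]
    inb=(dw>0)&(abs(L)<92)&(S<-13)&(S>-188)&(P[...,2]>25)&(P[...,2]<130)
    cm=dict(red=((h<5)|(h>174))&(s>150),green=(h>45)&(h<85)&(s>100),blue=(h>95)&(h<130)&(s>100),white=(s<45)&(hsv[...,2]>90),yellow=(h>20)&(h<33)&(s>190))
    for n in names:
        q=P[inb&cm[n]]
        if len(q)<30: continue
        t=np.linalg.lstsq(np.c_[2*q,np.ones(len(q))],(q**2).sum(1),rcond=None)[0]
        rr=np.sqrt(max(0,t[3]+t[:3]@t[:3])); out[n]=(round(t[:2]@x-Cl,1),round(t[:2]@y-Cs,1),round(t[2],1),round(rr,1),len(q))
    return out
E
python3 - <<'E'
from balls import *
z=np.load("pics/low.npz"); print(Cl,Cs)
print(balls(z["w"],z["dw"],cam("wrist"))); print(balls(z["top"],z["dt"],cam("top"))); print(balls(z["im"],z["d"],cam("scene")))
c=cam("wrist")
E
```

```text
585.7394021526504 -33.271376963645864
{'red': (np.float64(32.2), np.float64(-104.1), np.float64(40.4), np.float64(27.9), 1382), 'green': (np.float64(32.2), np.float64(-161.9), np.float64(40.4), np.float64(28.0), 1460), 'blue': (np.float64(-30.1), np.float64(-161.7), np.float64(40.6), np.float64(27.8), 1248), 'white': (np.float64(-34.4), np.float64(-120.2), np.float64(25.8), np.float64(45.8), 1285)}
{'red': (np.float64(29.2), np.float64(-104.9), np.float64(42.3), np.float64(25.7), 181), 'green': (np.float64(29.2), np.float64(-162.2), np.float64(41.9), np.float64(26.0), 193), 'blue': (np.float64(-33.1), np.float64(-161.8), np.float64(42.0), np.float64(25.7), 187), 'white': (np.float64(-34.6), np.float64(-116.7), np.float64(34.5), np.float64(34.2), 189)}
{'red': (np.float64(32.2), np.float64(-101.7), np.float64(40.2), np.float64(26.6), 291), 'green': (np.float64(31.6), np.float64(-159.7), np.float64(39.6), np.float64(27.3), 301), 'blue': (np.float64(-29.3), np.float64(-158.3), np.float64(41.2), np.float64(25.4), 237), 'white': (np.float64(-23.2), np.float64(-135.8), np.float64(123.7), np.float64(73.7), 81)}
```

Run:
```python
from balls import *
s=np.array([608,-348.6]); pl=H+64*x-133*y; print(pl)
for p in ([*s,220],[*s,150],[*s,11],[*pl,220],[*pl,20]): print(solver.solve_ik(p,q0) is not None)
p=env.get_eef_pos()
env.goto([*(H-120*y),300],q0); env.command_gripper(85)
env.goto([*s,170],q0)
w,dw,cw=shot("wrist"); P=cloud(dw,cw); h=cv2.cvtColor(w,cv2.COLOR_RGB2HSV).astype(int)
m=(h[...,0]>20)&(h[...,0]<33)&(h[...,1]>170)&(P[...,2]>15)&(dw>0)&(np.hypot(*(P[...,:2]-s).T).T<60)
q=P[m]; t=np.linalg.lstsq(np.c_[2*q,np.ones(len(q))],(q**2).sum(1),rcond=None)[0]; print(len(q),t[:3],np.sqrt(t[3]+t[:3]@t[:3]),env.get_time())
cv2.imwrite("pics/stray.png",w[...,::-1])
```

```text
[670.56334556 -12.3394125 ]
True
True
True
True
True
1173 [ 610.14691919 -347.91810394   33.43097299] 28.18519912515606 23.9167
```

Run:
```python
from balls import *
s=np.array([609.4,-348.2]); pl=H+64*x-133*y
env.move_linear([*s,60],v=150,attitude=q0); print(env.move_linear([*s,11],v=60,f_stop=15),env.get_eef_pos())
env.command_gripper(0,30); print(env.get_opening(),env.get_gripper_force())
env.move_linear([*s,180],v=150); print(env.get_opening())
env.goto([*pl,180],q0); env.move_linear([*pl,80],v=120)
print(env.move_linear([*pl,21],v=40,f_stop=15),env.get_eef_pos(),env.get_ft_force(),env.get_opening(),env.get_time())
w,dw,cw=shot("wrist"); im,d,c=shot("scene"); print(balls(w,dw,cw))
cv2.imwrite("pics/put.png",np.hstack([cv2.resize(im[140:350,130:370],(400,350)),cv2.resize(w,(400,350))])[...,::-1])
```

```text
False [ 609.65223985 -348.39187656   11.52803145]
55.768189849416046 31.57140076160431
55.724068368904916
True [671.8072136  -11.42839963  52.44848539] [-0.09763286  1.20132455  3.37612598] 55.99731372568089 30.5167
{'red': (np.float64(21.1), np.float64(-115.2), np.float64(121.2), np.float64(56.3), 680), 'green': (np.float64(22.0), np.float64(-152.1), np.float64(109.2), np.float64(45.6), 797), 'blue': (np.float64(7.3), np.float64(-131.8), np.float64(108.5), np.float64(71.7), 301), 'white': (np.float64(24.1), np.float64(-130.7), np.float64(94.7), np.float64(64.3), 1790), 'yellow': (np.float64(66.0), np.float64(-133.3), np.float64(74.0), np.float64(29.0), 7719)}
```

View pics/put.png

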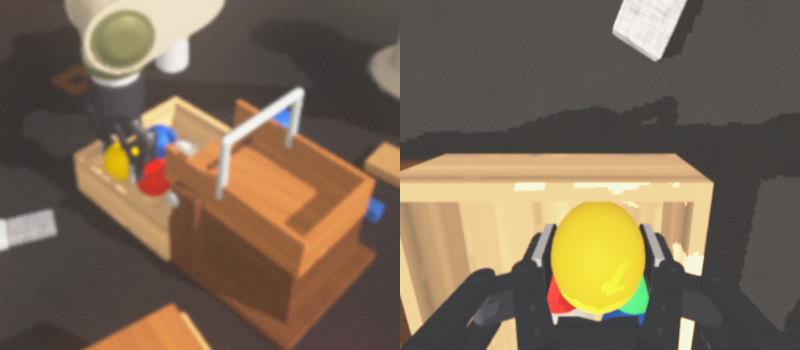

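The stray has just touched the red and green balls, low inside the crate. I'll keep lowering it gently so they roll aside.

Run:
```python
from balls import *
pl=H+62.5*x-133*y
for z in (46,40,34,28,22):
    hit=env.move_linear([*pl,z],v=15,f_stop=20); print(z,hit,np.round(env.get_eef_pos(),1),np.round(env.get_ft_force(),1))
    if hit: break
w,dw,cw=shot("wrist"); im,d,c=shot("scene"); print(balls(w,dw,cw)["yellow"],balls(im,d,c,("red","green","blue")),env.get_opening(),env.get_time())
```

```text
46 True [672.1 -11.4  52. ] [-1.   0.6  6.8]
(np.float64(66.4), np.float64(-133.4), np.float64(73.9), np.float64(28.7), 7677) {'red': (np.float64(49.1), np.float64(-83.2), np.float64(61.7), np.float64(22.3), 267), 'blue': (np.float64(-30.8), np.float64(-158.2), np.float64(40.7), np.float64(25.7), 123)} 55.80521564131371 31.0583
```

Run:
```python
from balls import *
at=lambda l,z,s=-133:[*(H+l*x+s*y),z]
print(env.move_linear(at(38,54),v=18,f_stop=15),np.round(env.get_eef_pos(),1),np.round(env.get_ft_force(),1))
env.hold(.4)
print(env.move_linear(at(60,50),v=80,f_stop=15)); print(env.move_linear(at(64,22),v=70,f_stop=15),np.round(env.get_eef_pos(),1),np.round(env.get_ft_force(),1))
w,dw,cw=shot("wrist"); im,d,c=shot("scene"); print(balls(w,dw,cw),balls(im,d,c),env.get_opening(),env.get_time())
cv2.imwrite("pics/put2.png",np.hstack([cv2.resize(im[140:350,130:370],(400,350)),cv2.resize(w,(400,350))])[...,::-1])
```

```text
True [663.  -12.3  55.4] [1.4 1.2 3.4]
False
True [670.  -11.4  44.4] [-1.3  0.7  0.7]
{'red': (np.float64(34.5), np.float64(-123.1), np.float64(108.5), np.float64(45.7), 812), 'green': (np.float64(36.2), np.float64(-138.6), np.float64(101.7), np.float64(41.9), 919), 'white': (np.float64(20.2), np.float64(-131.6), np.float64(79.4), np.float64(64.4), 1225), 'yellow': (np.float64(65.8), np.float64(-132.9), np.float64(69.7), np.float64(28.9), 8892)} {'red': (np.float64(48.4), np.float64(-77.5), np.float64(64.8), np.float64(25.3), 223), 'blue': (np.float64(-30.0), np.float64(-157.3), np.float64(42.6), np.float64(24.1), 110), 'white': (np.float64(14.0), np.float64(-124.9), np.float64(108.4), np.float64(73.5), 140), 'yellow': (np.float64(66.9), np.float64(-127.7), np.float64(73.9), np.float64(24.2), 233)} 55.576869100189114 32.875
```

View pics/put2.png

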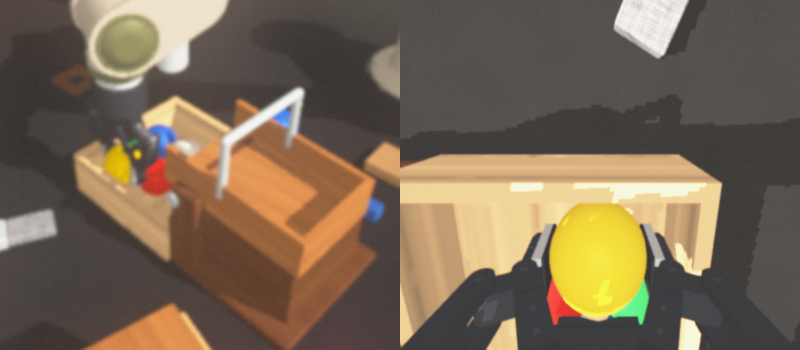

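Run:
```python
from balls import *
at=lambda l,z,s=-133:[*(H+l*x+s*y),z]
for k in range(3):
    z=env.get_eef_pos()[2]
    print(env.move_linear(at(50,z+1),v=25,f_stop=20),np.round(env.get_eef_pos(),1)); env.move_linear(at(60,z),v=90)
    h=env.move_linear(at(64,22),v=60,f_stop=28); print(h,np.round(env.get_eef_pos(),1),np.round(env.get_ft_force(),1))
    if not h: break
print(env.get_opening(),env.get_time())
```

```text
False [660.3 -15.   49.5]
True [670.8 -12.4  35.7] [-0.1  2.3 -2. ]
False [658.5 -14.2  39.1]
False [670.1 -12.4  21.2] [-2.7  0.1 -2.1]
55.57342001060293 35.5667
```

The stray is down near the floor. Releasing, retreating and checking.

Run:
```python
from balls import *
env.move_linear([*np.array(env.get_eef_pos())[:2],18],v=30,f_stop=20)
env.command_gripper(64); p=env.get_eef_pos()
env.move_linear([p[0],p[1],120],v=80); env.move_linear([p[0],p[1],290],v=200)
env.goto([*(H-10*y-20*x),330],q0); env.hold(1)
w,dw,cw=shot("wrist"); im,d,c=shot("scene"); top,dt,ct=shot("top"); print(balls(w,dw,cw),balls(top,dt,ct),env.get_time())
P=cloud(dw,cw); L=P[...,:2]@x; S=P[...,:2]@y; h=cv2.cvtColor(w,cv2.COLOR_RGB2HSV)
m=(dw>0)&(abs(P[...,2]-70)<6)&(S<-72)&(S>-260)&(abs(L-586)<130)&(h[...,0]>8)&(h[...,0]<40)&(h[...,1]<170)
v,u=np.nonzero(m); q=np.array([ray(i,j,cw,70)[:2] for i,j in zip(u,v)],np.float32); print("crate",cv2.minAreaRect(q),(q@y).min(),(q@x).min(),(q@x).max())
m=(dw>0)&(abs(P[...,2]-230)<9)&(abs(L-586)<120)&(abs(S-33)<40); v,u=np.nonzero(m); q=np.array([ray(i,j,cw,229)[:2] for i,j in zip(u,v)],np.float32); print("bar",cv2.minAreaRect(q))
cv2.imwrite("pics/fin.png",np.vstack([np.hstack([cv2.resize(im[140:350,130:370],(400,300)),cv2.resize(w,(400,300))]),np.hstack([cv2.resize(top,(400,300)),np.zeros((300,400,3),np.uint8)])])[...,::-1])
```

```text
{'red': (np.float64(11.4), np.float64(-97.8), np.float64(40.3), np.float64(27.9), 1101), 'green': (np.float64(15.3), np.float64(-163.2), np.float64(40.2), np.float64(28.0), 1200), 'blue': (np.float64(-44.2), np.float64(-163.0), np.float64(40.2), np.float64(28.0), 1047), 'white': (np.float64(-48.5), np.float64(-120.7), np.float64(26.6), np.float64(44.1), 1087), 'yellow': (np.float64(64.9), np.float64(-133.3), np.float64(40.3), np.float64(28.0), 549)} {'red': (np.float64(8.6), np.float64(-98.7), np.float64(42.4), np.float64(25.7), 185), 'green': (np.float64(12.7), np.float64(-163.6), np.float64(42.2), np.float64(25.8), 189), 'blue': (np.float64(-46.7), np.float64(-163.8), np.float64(41.0), np.float64(26.6), 187), 'white': (np.float64(-49.3), np.float64(-118.1), np.float64(26.5), np.float64(40.8), 186), 'yellow': (np.float64(61.9), np.float64(-133.7), np.float64(41.8), np.float64(26.2), 203)} 40.3333
crate ((604.0726318359375, -14.904075622558594), (210.66661071777344, 165.183349609375), 12.637511253356934) -237.12504364272627 478.9489643352912 690.416764799054
bar ((563.3592529296875, 165.41171264648438), (147.78729248046875, 14.522953033447266), 13.378000259399414)
```

View pics/fin.png

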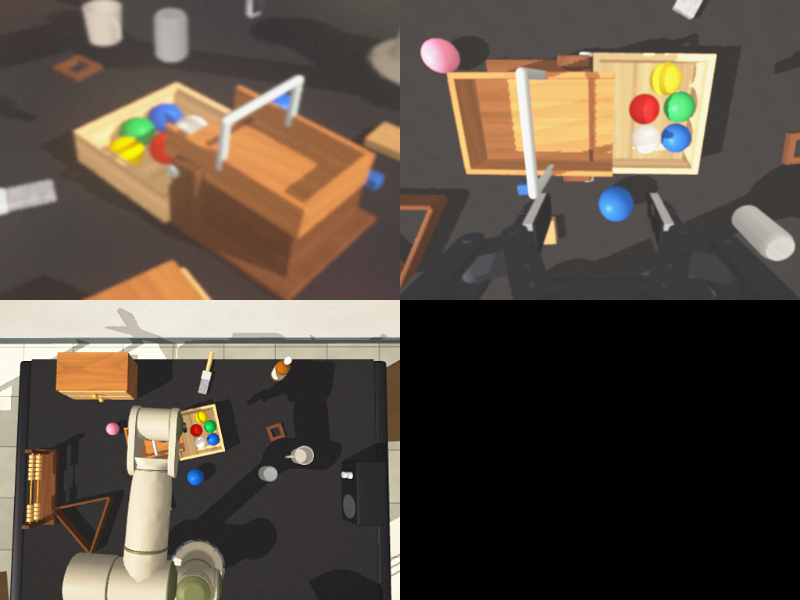

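All five balls lie on the crate floor: yellow (665,79), red (644,109), green (679,107), white (647,138) and blue (676,138). The bystanders haven't moved. The crate may have crept back about 1.5 mm and 0.6°, so I'll square it with the two open fingers from outside the far wall.

Run:
```python
from balls import *
q1=down(a+np.pi/2); at=lambda s,z:[*(H+s*y),z]
env.goto(at(-200,300),q0); env.command_gripper(85)
env.goto(at(-248,150),q1); env.move_linear(at(-248,25),v=120)
env.hold(.2); print(env.move_linear(at(-220,25),v=60,f_stop=12)); f=env.move_linear(at(-200,25),v=14,f_stop=22)
p=np.array(env.get_eef_pos()); print(f,p[:2]@y-Cs,env.get_ft_force(),env.get_moment(),env.get_time())
env.move_linear(at(-250,25),v=80); env.move_linear(at(-250,290),v=250)
env.goto([*(H-10*y-20*x),330],q0); env.hold(.6)
w,dw,cw=shot("wrist"); top,dt,ct=shot("top"); print(balls(w,dw,cw),balls(top,dt,ct,("red","green","blue","yellow")),env.get_time())
P=cloud(dw,cw); L=P[...,:2]@x; S=P[...,:2]@y; h=cv2.cvtColor(w,cv2.COLOR_RGB2HSV)
m=(dw>0)&(abs(P[...,2]-70)<6)&(S<-72)&(S>-260)&(abs(L-586)<130)&(h[...,0]>8)&(h[...,0]<40)&(h[...,1]<170)
v,u=np.nonzero(m); q=np.array([ray(i,j,cw,70)[:2] for i,j in zip(u,v)],np.float32); print("crate",cv2.minAreaRect(q),(q@y).min(),(q@x).min(),(q@x).max())
```

```text
False
True -209.92940035715264 [ 2.22194516 -1.98664797 -0.27834197] [-0.21472224 -0.10257379  0.07745902] 45.8667
{'red': (np.float64(11.3), np.float64(-95.7), np.float64(40.4), np.float64(27.9), 1099), 'green': (np.float64(15.7), np.float64(-160.7), np.float64(40.1), np.float64(28.1), 1197), 'blue': (np.float64(-43.8), np.float64(-160.9), np.float64(40.2), np.float64(28.0), 1037), 'white': (np.float64(-48.4), np.float64(-119.8), np.float64(26.0), np.float64(44.7), 1086), 'yellow': (np.float64(65.2), np.float64(-130.3), np.float64(40.5), np.float64(27.8), 580)} {'red': (np.float64(8.6), np.float64(-96.1), np.float64(42.3), np.float64(25.7), 184), 'green': (np.float64(13.2), np.float64(-161.4), np.float64(41.3), np.float64(26.3), 193), 'blue': (np.float64(-46.5), np.float64(-160.6), np.float64(42.2), np.float64(25.7), 189), 'yellow': (np.float64(62.5), np.float64(-131.0), np.float64(40.9), np.float64(26.8), 199)} 50.1
crate ((604.4207763671875, -14.324821472167969), (208.7425079345703, 161.720703125), 13.31796932220459) -233.8805061576915 480.56820313189513 689.2603469448682
```

The crate is square again (13.32°) and against the board, with all five balls inside. Handing in.

```bash
python3 -c "
from h import *
print(sign_off())"
```

```text
the job is handed in; nothing more can be done
None
```

The job is handed in after about 50 s on the robot's clock: the crate is square against the stand with all five balls in it, the tray was let down slowly, and the mug, can and chalk looked undisturbed in the last pictures.

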